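Pump three coffee discs into the dish and cover the hopper

TASK

Pump the dispenser's sprung lever through three full strokes, all the way down and all the way back up each time, so that exactly three coffee discs drop into the white dish. Then take the wooden lid from its sloping rest and set it on top of the clear hopper so that it sits seated and level. Do not handle the discs with the gripper, and leave the dish and the other kitchen things where they are.

Things in the scene. Friction and masses are not known exactly. Their poses are not given: they have to be found in the camera images.
- dispenser: white disc dispenser, fixed, base 145 x 130 mm; origin at worktop level on the axis of its clear hopper tube, outlet to -x, lever at -y. Shelf at z 110 mm, front edge x -36. Tube 80 mm wide (72 inside), z 132 to 220, open on top, holds 5 stacked discs. Housing x 50 to 140, up to z 176. A full stroke ejects the lowest disc; the next drops only once the lever is fully back up
- hopper_rim (a point): centre of the hopper tube's open top rim, z up, 220 mm above the worktop
- lever (a joint): lever angle, rad: 0 sprung fully up, grows as pressed down, stop at about 0.75. Pivot axis along the dispenser's x, through (50, -62, 140) mm in its frame; the arm reaches 160 mm to its -y, 0.37 rad above level at 0, 0.38 below at the stop. Takes about 5 N at first, 13 N at the bottom
- lever_grip (a point): centre of the black cross grip with red bands at the lever's end: a bar of 22 mm diameter and 90 mm length lying along the dispenser's x
- dish: open white ceramic dish, 150 x 106 mm and 56 mm high (150 mm along its own y), standing in front of the outlet; origin under its centre
- lid: round wooden hopper lid: flange 90 mm diameter, 8 mm thick; black plug below it 62 mm diameter, 10 mm deep; round knob above it 26 mm diameter, 30 mm tall. Origin at the centre of the flange's underside (which rests on the rim), z along the knob. It starts on its rest, tilted 35 degrees
- lid_rest: dark wooden sloping rest, fixed, base 120 x 110 mm, about 95 mm high, that holds the lid leaning back at 35 degrees so its knob points up and to the rest's -x; origin under the base's centre
- tea_box: red tea box, 63 x 131 x 66 mm, bystander
- jam_jar: jam jar, 68 mm diameter, 84 mm high, bystander
- green_mug: green and white mug, 107 mm high, bystander
- salt_shaker: salt shaker, 44 mm diameter, 90 mm high, bystander
- disc_1: copper-coloured coffee disc, 60 mm diameter, 18 mm thick, number 1 from the bottom of the stack; origin at its centre
- disc_2: copper-coloured coffee disc, 60 mm diameter, 18 mm thick, number 2 from the bottom of the stack; origin at its centre
- disc_3: copper-coloured coffee disc, 60 mm diameter, 18 mm thick, number 3 from the bottom of the stack; origin at its centre
- disc_4: copper-coloured coffee disc, 60 mm diameter, 18 mm thick, number 4 from the bottom of the stack; origin at its centre
- disc_5: copper-coloured coffee disc, 60 mm diameter, 18 mm thick, number 5 from the bottom of the stack; origin at its centre
Mind the look-alikes: they are no part of the job. What is shaped like the dish but pink is not meant.

How it is judged (in metres and radians):
On the way, in this order (a step that is already met when the one before it is completed fails the run):
1. The lever is pressed all the way down (first stroke) (value of joint lever above 0.68 rad), for 0.02 s.
2. The first disc lies in the dish and the lever is back up (x of disc_1 in the frame of dish between -0.05 and 0.05 m and y of disc_1 in the frame of dish between -0.072 and 0.072 m and z of disc_1 in the frame of dish between -0.005 and 0.075 m and value of joint lever below 0.08 rad), for 0.1 s.
3. The lever is pressed all the way down (second stroke) (value of joint lever above 0.68 rad), for 0.02 s.
4. The second disc lies in the dish and the lever is back up (x of disc_2 in the frame of dish between -0.05 and 0.05 m and y of disc_2 in the frame of dish between -0.072 and 0.072 m and z of disc_2 in the frame of dish between -0.005 and 0.075 m and value of joint lever below 0.08 rad), for 0.1 s.
5. The lever is pressed all the way down (third stroke) (value of joint lever above 0.68 rad), for 0.02 s.
6. The third disc lies in the dish and the lever is back up (x of disc_3 in the frame of dish between -0.05 and 0.05 m and y of disc_3 in the frame of dish between -0.072 and 0.072 m and z of disc_3 in the frame of dish between -0.005 and 0.075 m and value of joint lever below 0.08 rad), for 0.1 s.
7. The lid sits on the hopper (horizontal distance between lid and hopper_rim below 0.006 m and z of lid in the frame of hopper_rim between -0.003 and 0.003 m and angle between lid's own z axis and vertical below 0.06 rad), for 0.2 s.
At the end, for the whole second after the job is handed in: Discs 1 to 3 rest in the dish (inside its outline, under 75 mm up); discs 4 and 5 remain in the dispenser within 15 mm of the hopper axis; lever up (under 0.08 rad); lid released on the rim, within 6 mm of its centre and 3 mm of its height, tilted under 0.06 rad; nothing moves (all of step 6 and all of step 7 and x of disc_1 in the frame of dish between -0.05 and 0.05 m and y of disc_1 in the frame of dish between -0.072 and 0.072 m and z of disc_1 in the frame of dish between -0.005 and 0.075 m and x of disc_2 in the frame of dish between -0.05 and 0.05 m and y of disc_2 in the frame of dish between -0.072 and 0.072 m and z of disc_2 in the frame of dish between -0.005 and 0.075 m and z of each of disc_4, disc_5 in the frame of dispenser above 0.105 m and horizontal distance between each of disc_4, disc_5 and hopper_rim below 0.015 m and linear speed of each of lid, disc_1, disc_2, disc_3, disc_4, disc_5 below 0.02 m/s); the robot touches nothing.
It fails at once if the dish is moved by more than 25 mm (distance of dish from where it was at the start of the episode above 0.025 m).
It fails at once if a bystander is moved by more than 25 mm (distance of any of tea_box, jam_jar, green_mug, salt_shaker from where it was at the start of the episode above 0.025 m).
It fails at once if the gripper touches a coffee disc (contact force between any of the arm, the fingers and disc_1 above 0.5 N or contact force between any of the arm, the fingers and disc_2 above 0.5 N or contact force between any of the arm, the fingers and disc_3 above 0.5 N or contact force between any of the arm, the fingers and disc_4 above 0.5 N or contact force between any of the arm, the fingers and disc_5 above 0.5 N).
It also fails if it takes over 72 s, if anything falls off the work surface, if the arm or the gripper's body presses on something with over 40 N, if the wrist force passes 120 N, or if a joint passes its speed limit or range.

ROBOT

A 6-joint arm with a two-finger parallel gripper is mounted at the origin on a cart in front of the work surface, level with it; the furniture and walls round the work are solid. World frame = base frame: x ahead of the robot, y to its left, z up, the work surface at z = 0. Lengths are in mm, angles in rad, forces in N, time in s.
With the tool pointing down it reaches from about 350 to 775 mm from the base axis. Payload 7.3 kg.
Tool frame: the origin (TCP) lies midway between the tips of the shut fingers; the grasp point (between the pads) lies 19 mm behind it; z points along the fingers, y is the line along which they close (so a half turn about z gives the same grasp; the last joint's range is limited). The gripper opens to 92 mm and grips with 3 to 60 N. Pads are 19 mm wide; open, the fingers measure 130 mm over their backs; the gripper's body (75 mm by 190 mm) begins 47 mm behind the grasp point.
Start: joints at [-1.246, 0.342, 1.524, -0, 1.275, -0.146], TCP at [238.164, -467.892, 226.741] pointing down, gripper open.
Joint ranges: [-2.53, 2.53], [-0.77, 2.02], [0.04, 2.7], [-1, 4.14], [0.28, 2.66], [-3.11, 3.11]. Speed limits (rad/s): [2.57, 2.57, 3.14, 3.14, 3.14, 3.14].

INTERFACE

Orientations are given as [roll, pitch, yaw] about the fixed x, y, z axes, in that order (R = Rz(yaw) Ry(pitch) Rx(roll)).
In Python, from plant import bot gives the robot as it stands.
- The arm moves only by the tool servo_tool, never from a script. Its argument "deltas" is a list of rows, each a list of 2 entries, a list of its own where there are three numbers: the shift along the tool's x, y, z in m, then the turn, a rotation vector about the tool's x, y, z in degrees. A call has 1 to 20 rows; each row shifts and turns the commanded pose from where the row before left it, along the tool's axes as they then stand; what a row does not reach is not made up. A row lasts 1/8 s, in which the tool goes at most 62.5 mm and 10.7 degrees, less where a joint would pass 70% of its speed; a pose out of reach is approached as far as the arm can. A call with a gripper value outside its range is refused whole. "fingers" is the opening, from 0 (shut) to 1 (fully open), set as the call begins (left out, the last holds). The fingers move at their own pace and stop on an object; the grip force is fixed at half the most. Time passes only in rows, so rows that do not move let the fingers close. It gives the time, the measured TCP pose, the force, the opening and the grip force at its end, in the units of the state.
- bot.get_obs(): the state, without advancing time (a new reading comes with each control period).
- bot.capture(name): name is "scene" or "top"; returns the picture (480x640x3 uint8, red, green, blue); there is no depth.
- bot.camera_model(name): a dict with "mtx" (3x3 intrinsics, pixels), "dist" ([k1, k2, p1, p2, k3] as OpenCV has them; the pictures are not rectified), "xyz" and "rotation" of the camera in the world. Camera axes: x right, y down, z forward; pixel columns grow to the right and rows downward; lengths in mm; the calibration is good to about 2 mm. A picture is of the moment at which its call begins. camera_model takes no time and is no camera call.
- bot.close_job(): hands the job in; it is judged then, once.
The state is a dict: "time": time; "joint_positions": joint angles; "dq": joint speeds; "tau": joint torques, N m; "tool_pos": TCP position; "tcp_rot": TCP orientation; "contact_force": force on the tool from outside, world axes, zero at the start; "moment": the same for the moment, N m; "grip_width": finger opening in mm; "finger_force": force on a finger pad.
Only numpy, scipy, OpenCV 4.12 (cv2) and the standard library are available. Lean on these libraries where they do the work, as an engineer would, in place of code of your own. Each camera call takes 0.05 s, during which the arm holds its last target. There are 200 camera calls.

## Working session

There is one attempt and no reset: what is moved stays moved. The work goes in short steps, Python scripts to look and compute and a tool call to move; the robot and the scene stay as the last step left them, time stands still between calls to the robot, and variables do not carry over. Pictures are saved under pics/ and viewed, at most 10 in all, crops included, and the job is handed in when it is done.

Besides the shell and the picture viewer there is one more tool, called after ">>>" in YAML: its name, and indented under it one key for each argument. servo_tool: Moves the arm, as the interface text tells. Its arguments: {"type":"object","properties":{"deltas":{"type":"array"},"fingers":{"type":"number"}},"required":["deltas"]}

```bash
mkdir -p pics
python3 - <<'E'
from plant import bot
import cv2
for n in("scene","top"):
    im=bot.capture(n); cv2.imwrite(f"pics/{n}0.png",im[:,:,::-1])
    m=bot.camera_model(n); print(m)
print(bot.get_obs())
E
```

```text
{'mtx': array([[580.15082214,   0.        , 323.08935497],
       [  0.        , 580.15082214, 241.81319148],
       [  0.        ,   0.        ,   1.        ]]), 'dist': array([0.00179368, 0.        , 0.        , 0.        , 0.        ]), 'xyz': array([ -217.34383562, -1051.54130351,   831.79518129]), 'rotation': array([-2.07095297, -0.01034031, -0.66075107])}
{'mtx': array([[535.20152172,   0.        , 317.89414833],
       [  0.        , 535.20152172, 230.3815976 ],
       [  0.        ,   0.        ,   1.        ]]), 'dist': array([-0.11352169,  0.        ,  0.        ,  0.        ,  0.        ]), 'xyz': array([-184.40104989,  192.42177198, 1415.75200124]), 'rotation': array([-2.57793335, -0.01168042, -1.89986358])}
{'time': 0.1, 'joint_positions': array([-1.24600270e+00,  3.42653721e-01,  1.52492545e+00, -2.87368969e-06,
        1.27540828e+00, -1.45987250e-01]), 'dq': array([ 0.00108399, -0.00073034, -0.00185864, -0.00194847,  0.00025295,
       -0.00125681]), 'tau': array([ 1.88398270e-03, -4.32007992e+01, -2.44694281e+01,  7.19176163e-02,
        5.25153300e-02, -5.75018203e-05]), 'tool_pos': array([ 238.03704298, -467.52226702,  226.11273496]), 'tcp_rot': array([-3.14021230e+00, -2.00180254e-04,  4.70781579e-01]), 'contact_force': array([-0.62868725, -0.1557431 ,  0.23564954]), 'moment': array([ 0.00346778, -0.04449353, -0.0453458 ]), 'finger_force': 0.0, 'grip_width': 91.79746644381908}
```

View pics/scene0.png

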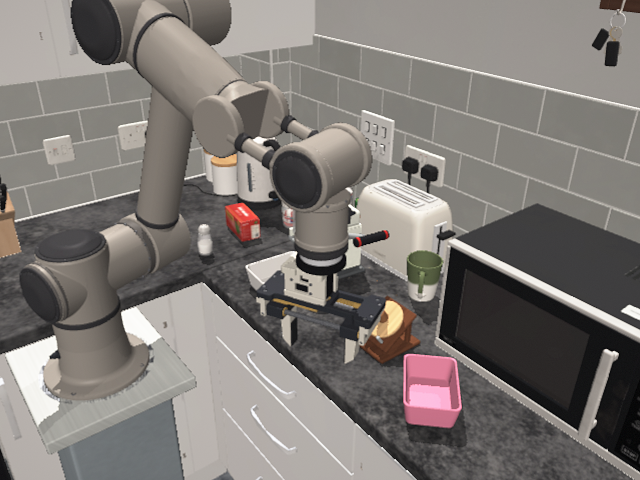

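View pics/top0.png

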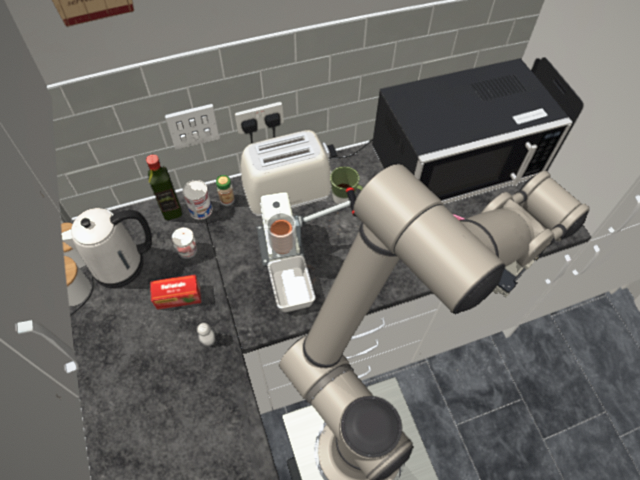

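```bash
cat > h.py <<'E'
import numpy as np, cv2
from scipy.spatial.transform import Rotation as Rot
from plant import bot
def cam(n):
    m=bot.camera_model(n); R=Rot.from_euler('xyz',m['rotation']).as_matrix(); return m,R
def proj(n,P):
    m,R=cam(n); P=np.atleast_2d(np.asarray(P,float))
    Pc=(P-m['xyz'])@R
    return cv2.projectPoints(Pc,np.zeros(3),np.zeros(3),m['mtx'],m['dist'])[0].reshape(-1,2)
def ray(n,uv,z):
    m,R=cam(n); x=cv2.undistortPoints(np.array([[uv]],float),m['mtx'],m['dist']).ravel()
    d=R@np.array([x[0],x[1],1]); return m['xyz']+d*(z-m['xyz'][2])/d[2]
def tri(u1,u2):
    A=np.zeros((3,3));b=np.zeros(3)
    for n,u in(("scene",u1),("top",u2)):
        m,R=cam(n);x=cv2.undistortPoints(np.array([[u]],float),m['mtx'],m['dist']).ravel()
        d=R@np.array([x[0],x[1],1]);d/=np.linalg.norm(d);M=np.eye(3)-np.outer(d,d);A+=M;b+=M@m['xyz']
    return np.linalg.solve(A,b)
def crop(n,x0,y0,x1,y1,s,f):
    im=bot.capture(n)[y0:y1,x0:x1,::-1]
    cv2.imwrite(f,cv2.resize(im,None,fx=s,fy=s,interpolation=cv2.INTER_CUBIC))
E
python3 - <<'E'
from h import *
print(proj("scene",[bot.get_obs()['tool_pos']]),proj("scene",[[0,0,0]]),proj("top",[[0,0,0]]))
crop("top",220,150,380,320,3.5,"pics/t1.png")
crop("scene",230,180,470,380,3,"pics/s1.png")
E
```

```text
[[319.91562525 350.60615804]] [[ 97.73379264 364.90944268]] [[359.82515816 450.81687025]]
```

View pics/t1.png

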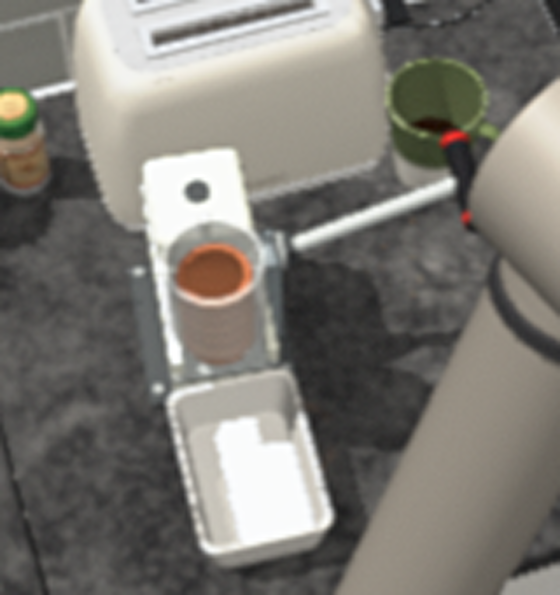

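View pics/s1.png

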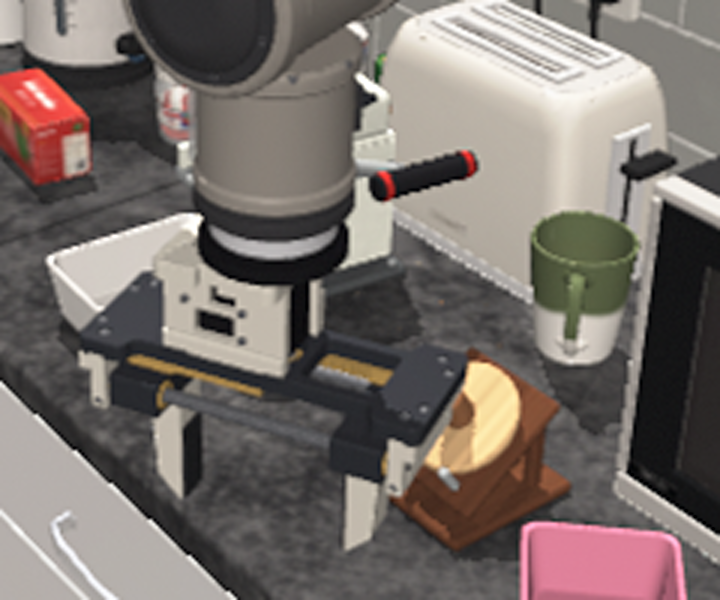

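Run:
```python
from h import *
B=tri((355.7,241.7),(353.4,211.4)); A=tri((387.3,234.3),(349.4,189.1))
print("front",B,"back",A,np.linalg.norm(A-B))
t=lambda u,v:(220+u/3.5,150+v/3.5)
print("rim",ray("top",t(215,262),220))
for u,v in((143,160),(240,150)): print("housing back top",ray("top",t(u,v),176))
for u,v in((168,398),(288,372),(210,562),(332,520)): print("dish",ray("top",t(u,v),56))
```

```text
front [ 564.44561632 -181.68532955  197.28913282] back [ 643.24193762 -199.7579264   197.04699118] 80.8426721454169
rim [573.48131056  21.34572068 220.        ]
housing back top [715.01009679  42.27587912 176.        ]
housing back top [699.59826288 -35.87878822 176.        ]
dish [561.54807607  73.41259731  56.        ]
dish [553.66625599 -28.29397682  56.        ]
dish [409.82839283  82.89101375  56.        ]
dish [413.81547327 -19.70021259  56.        ]
```

>>> servo_tool:
  deltas:
    - [[-0.0491,-0.0023,0],[0,0,5.37]]
    - [[-0.0491,-0.0023,0],[0,0,5.37]]
    - [[-0.0491,-0.0023,0],[0,0,5.37]]
    - [[-0.0491,-0.0023,0],[0,0,5.37]]
    - [[-0.0491,-0.0023,0],[0,0,5.37]]
    - [[-0.0491,-0.0023,0],[0,0,5.37]]
    - [[-0.0491,-0.0023,0],[0,0,5.37]]
    - [[-0.0491,-0.0023,0],[0,0,5.37]]
    - [[0,0,0],[0,0,0]]

```text
time: 1.32
tool_pos: [-147.1, -503.9, 226.4]
tcp_rot: [-3.141, 0.0, -0.284]
contact_force: [0.3, -0.7, -0.2]
grip_width: 91.7
finger_force: 0.0
```

Run:
```python
from h import *
crop("top",210,150,470,345,3,"pics/t2.png")
crop("scene",240,190,470,370,3.4,"pics/s2.png")
```

```text
(no output)
```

View pics/t2.png

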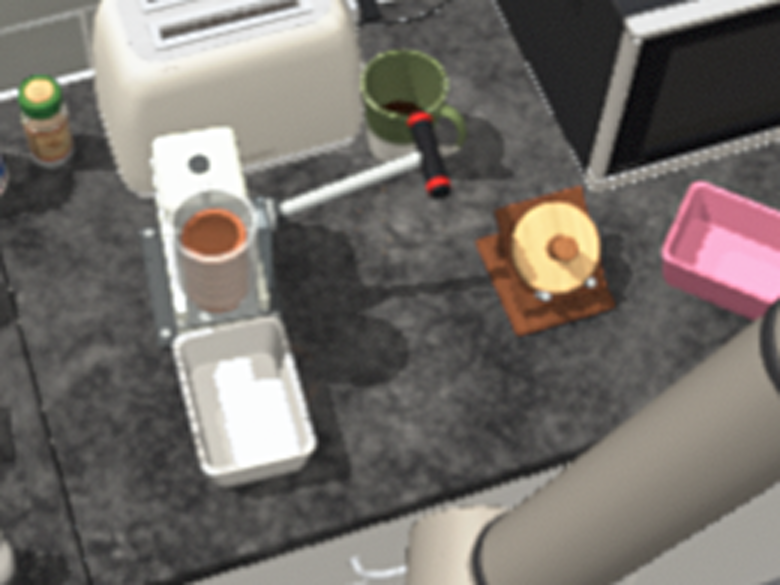

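View pics/s2.png

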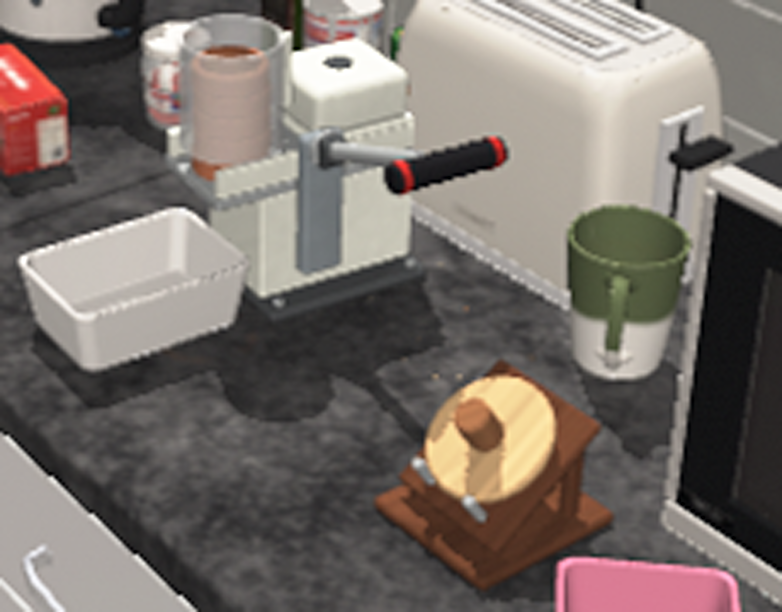

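```bash
cat > fit.py <<'E'
from h import *
from scipy.optimize import least_squares
T=lambda u,v:np.array((210+u/3,150+v/3)); S=lambda u,v:np.array((240+u/3.4,190+v/3.4))
a=np.linspace(0,2*np.pi,120); C=np.c_[np.cos(a),np.sin(a),0*a]
def W(p,P): # x,y,yaw
    return np.atleast_2d(P)@Rot.from_euler('z',p[2]).as_matrix().T+[p[0],p[1],0]
ext=lambda q:np.array([q[:,0].min(),q[:,0].max(),q[:,1].min(),q[:,1].max()])
def fd(p):
    G=W(p,[[5,-211.2,197.9],[95,-211.2,197.9]])
    gt=proj("top",G);gs=proj("scene",G)
    c=W(p,C*40+[0,0,220]);et=ext(proj("top",c));es=ext(proj("scene",c))
    r=[gt[0]-T(438,188),gt[1]-T(419,117),gs[0]-S(397,178),gs[1]-S(500,150),
       et[:3]-[T(172,0)[0],T(258,0)[0],T(0,187)[1]], es[:3]-[S(180,0)[0],S(287,0)[0],S(0,14)[1]]]
    return np.concatenate(r)
s=least_squares(fd,[575,22,-.2],loss='soft_l1');print("disp",s.x,fd(s.x).round(1))
pd=s.x;print("rim",W(pd,[0,0,220]),"grip",W(pd,[50,-211.2,197.9]))
def L(p,P):
    R=Rot.from_euler('z',p[3])*Rot.from_euler('y',-35,degrees=True)
    return R.apply(P)+p[:3]
def fl(p):
    c=np.r_[L(p,C*45),L(p,C*45+[0,0,8])];et=ext(proj("top",c));es=ext(proj("scene",c))
    k=L(p,[[0,0,38]])
    # base corners of rest
    return np.r_[et-[T(511,0)[0],T(601,0)[0],T(0,200)[1],T(0,294)[1]],es-[S(424,0)[0],S(557,0)[0],S(0,375)[1],S(0,504)[1]],
      (proj("top",k)[0]-T(566,247))*.7,(proj("scene",k)[0]-S(474,416))*.7]
s=least_squares(fl,[550,-330,70,-.2],loss='soft_l1');print("lid",s.x,fl(s.x).round(1))
print("knobtop",L(s.x,[[0,0,38]]))
for u,v in((478,240),(522,332),(615,304)):print("top corner",ray("top",T(u,v),6))
for u,v in((376,503),(487,587),(612,518)):print("scene corner",ray("scene",S(u,v),3))
print("mug",ray("top",T(403,90),107),ray("scene",S(628,240),107))
E
python3 fit.py
```

```text
disp [ 5.77018616e+02  2.08595383e+01 -1.20088047e-01] [ 1.   1.1 -0.4 -1.  -0.5  0.7  1.2 -0.3 -1.1  0.2 -1.  -0.5 -0.3  0.3]
rim [[577.01861647  20.8595383  220.        ]] grip [[ 601.35684109 -194.80939971  197.9       ]]
lid [ 5.39371733e+02 -3.14703818e+02  6.43247892e+01  4.06445939e-03] [ 0.1 -0.4  0.7 -0.4  0.2  0.4 -0.1  0.2  0.4  0.3 -0.6 -0.4]
knobtop [[ 517.5760086  -314.79240677   95.45256686]]
top corner [ 604.076339   -264.11243257    6.        ]
top corner [ 488.06317602 -265.57466327    6.        ]
top corner [ 487.82248539 -368.57851544    6.        ]
scene corner [ 489.15940902 -259.10892672    3.        ]
scene corner [ 490.22166455 -366.96616721    3.        ]
scene corner [ 604.4780467  -366.37859522    3.        ]
mug [ 741.63192663 -226.08324948  107.        ] [ 744.18760086 -235.46740088  107.        ]
```

```bash
cat > plan.py <<'E'
from h import *
from scipy.spatial.transform import Slerp
def plan(pos,rpy,n,start=None):
    o=bot.get_obs(); p0=np.array(o['tool_pos']);R0=Rot.from_euler('xyz',o['tcp_rot'])
    if start: p0=np.array(start[0]);R0=Rot.from_euler('xyz',start[1])
    R1=Rot.from_euler('xyz',rpy); sl=Slerp([0,1],Rot.concatenate([R0,R1])); p1=np.array(pos,float);rows=[]
    for i in range(n):
        Ra,Rb=sl(i/n),sl((i+1)/n)
        rows.append([[round(float(v),4) for v in Ra.inv().apply((p1-p0)/n/1000)],[round(float(v),2) for v in (Ra.inv()*Rb).as_rotvec(degrees=True)]])
    print(rows)
E
python3 -c "
from plan import *
plan([586,-196,240],[-3.1416,0,1.451],15)"
```

```text
[[[0.0411, -0.0332, -0.0009], [0.0, -0.0, -6.61]], [[0.0447, -0.0282, -0.0009], [0.0, -0.0, -6.61]], [[0.0476, -0.0229, -0.0009], [0.0, -0.0, -6.61]], [[0.0499, -0.0173, -0.0009], [0.0, -0.0, -6.61]], [[0.0516, -0.0114, -0.0009], [0.0, -0.0, -6.61]], [[0.0526, -0.0054, -0.0009], [0.0, -0.0, -6.61]], [[0.0528, 0.0007, -0.0009], [0.0, -0.0, -6.61]], [[0.0524, 0.0068, -0.0009], [0.0, -0.0, -6.61]], [[0.0513, 0.0128, -0.0009], [0.0, -0.0, -6.61]], [[0.0495, 0.0186, -0.0009], [0.0, -0.0, -6.61]], [[0.047, 0.0241, -0.0009], [0.0, -0.0, -6.61]], [[0.0439, 0.0294, -0.0009], [0.0, -0.0, -6.61]], [[0.0402, 0.0343, -0.0009], [0.0, -0.0, -6.61]], [[0.036, 0.0387, -0.0009], [0.0, -0.0, -6.61]], [[0.0313, 0.0426, -0.0009], [0.0, -0.0, -6.61]]]
```

>>> servo_tool:
  deltas:
    - [[0.0411,-0.0332,-0.0009],[0,0,-6.61]]
    - [[0.0447,-0.0282,-0.0009],[0,0,-6.61]]
    - [[0.0476,-0.0229,-0.0009],[0,0,-6.61]]
    - [[0.0499,-0.0173,-0.0009],[0,0,-6.61]]
    - [[0.0516,-0.0114,-0.0009],[0,0,-6.61]]
    - [[0.0526,-0.0054,-0.0009],[0,0,-6.61]]
    - [[0.0528,0.0007,-0.0009],[0,0,-6.61]]
    - [[0.0524,0.0068,-0.0009],[0,0,-6.61]]
    - [[0.0513,0.0128,-0.0009],[0,0,-6.61]]
    - [[0.0495,0.0186,-0.0009],[0,0,-6.61]]
    - [[0.047,0.0241,-0.0009],[0,0,-6.61]]
    - [[0.0439,0.0294,-0.0009],[0,0,-6.61]]
    - [[0.0402,0.0343,-0.0009],[0,0,-6.61]]
    - [[0.036,0.0387,-0.0009],[0,0,-6.61]]
    - [[0.0313,0.0426,-0.0009],[0,0,-6.61]]
    - [[0,0,0],[0,0,0]]
  fingers: 0

```text
time: 3.42
tool_pos: [588.7, -192.1, 239.0]
tcp_rot: [-3.141, -0.001, 1.459]
contact_force: [-0.5, -0.4, -0.0]
grip_width: 0.7
finger_force: 0.0
```

>>> servo_tool:
  deltas:
    - [[-0.004,-0.003,0.02],[0,0,0]]
    - [[0,0,0.02],[0,0,0]]
    - [[0,0,0.02],[0,0,0]]
    - [[0,0,0.02],[0,0,0]]
    - [[0,0,0.02],[0,0,0]]
    - [[0,0,0.02],[0,0,0]]
    - [[0,0,0.015],[0,0,0]]
    - [[0,0,0.008],[0,0,0]]
    - [[0,0,0],[0,0,0]]

```text
time: 4.55
tool_pos: [584.0, -197.4, 99.5]
tcp_rot: [3.137, -0.002, 1.453]
contact_force: [1.7, 7.4, 12.8]
grip_width: 0.4
finger_force: 6.5
```

Run:
```python
from h import *
a=bot.capture("top")[150:345,210:340,::-1]; b=bot.capture("scene")[170:350,230:400,::-1]
r=lambda i:cv2.resize(i,(int(i.shape[1]*580/i.shape[0]),580),interpolation=cv2.INTER_CUBIC)
i=np.hstack([r(a),r(b)]);cv2.imwrite("pics/down.png",i[:,:800]); print(i.shape)
```

```text
(580, 933, 3)
```

View pics/down.png

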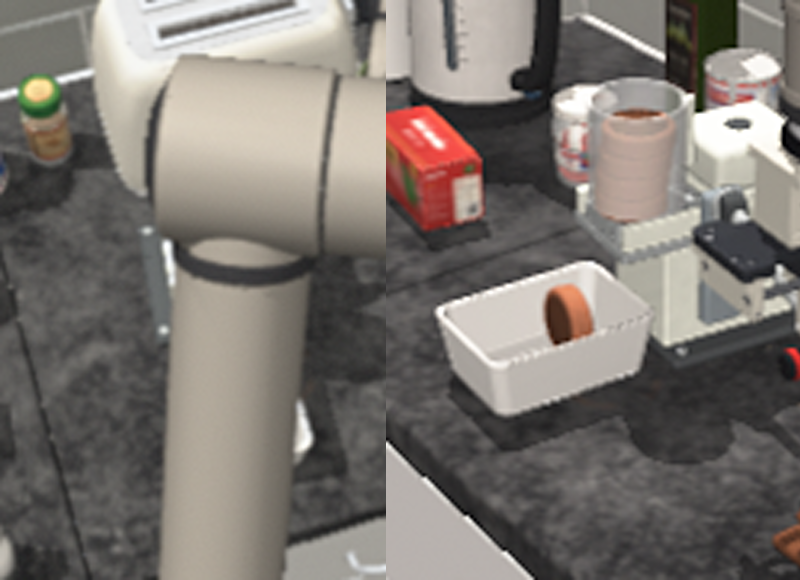

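>>> servo_tool:
  deltas:
    - [[0,0,0.004],[0,0,0]]
    - [[0,0,0.002],[0,0,0]]

```text
time: 4.9
tool_pos: [584.2, -196.2, 94.3]
tcp_rot: [3.137, -0.003, 1.453]
contact_force: [2.3, 12.2, 17.3]
grip_width: 0.4
finger_force: 8.4
```

>>> servo_tool:
  deltas:
    - [[0,0,-0.02],[0,0,0]]
    - [[0,0,-0.02],[0,0,0]]
    - [[0,0,-0.02],[0,0,0]]
    - [[0,0,-0.02],[0,0,0]]
    - [[0,0,-0.02],[0,0,0]]
    - [[0,0,-0.02],[0,0,0]]
    - [[0,0,-0.015],[0,0,0]]
    - [[0,0,0],[0,0,0]]
    - [[0,0,0],[0,0,0]]
    - [[0,0,0],[0,0,0]]
    - [[0,0,0],[0,0,0]]

```text
time: 6.28
tool_pos: [582.2, -199.8, 225.5]
tcp_rot: [-3.14, -0.0, 1.451]
contact_force: [0.1, 1.0, 0.2]
grip_width: 0.1
finger_force: 0.0
```

Run:
```python
from h import *
print(bot.get_obs()['contact_force'])
b=bot.capture("scene")[170:350,230:430,::-1]
cv2.imwrite("pics/up1.png",cv2.resize(b,None,fx=3,fy=3,interpolation=cv2.INTER_CUBIC))
```

```text
[0.08122725 0.97833916 0.16977109]
```

View pics/up1.png

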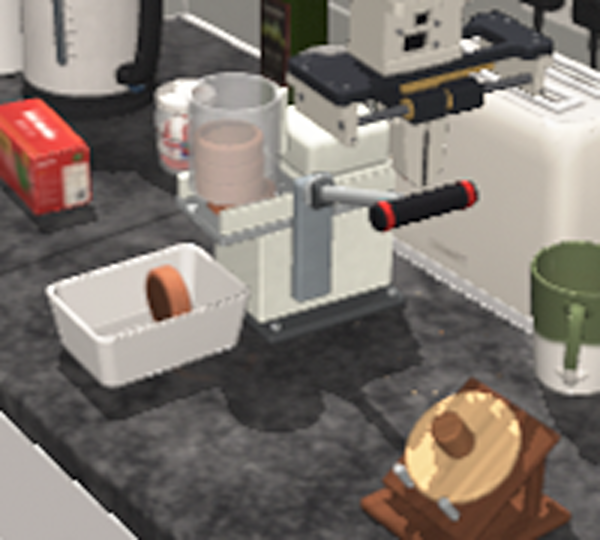

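>>> servo_tool:
  deltas:
    - [[0.003,0.003,0.02],[0,0,0]]
    - [[0,0,0.02],[0,0,0]]
    - [[0,0,0.02],[0,0,0]]
    - [[0,0,0.02],[0,0,0]]
    - [[0,0,0.02],[0,0,0]]
    - [[0,0,0.02],[0,0,0]]
    - [[0,0,0.009],[0,0,0]]
    - [[0,0,0.005],[0,0,0]]
    - [[0,0,0],[0,0,0]]

```text
time: 7.45
tool_pos: [587.9, -194.7, 94.6]
tcp_rot: [3.137, -0.003, 1.452]
contact_force: [1.3, 11.3, 15.5]
grip_width: 0.4
finger_force: 7.6
```

>>> servo_tool:
  deltas:
    - [[0,0,0],[0,0,0]]
    - [[0,0,-0.02],[0,0,0]]
    - [[0,0,-0.02],[0,0,0]]
    - [[0,0,-0.02],[0,0,0]]
    - [[0,0,-0.02],[0,0,0]]
    - [[0,0,-0.02],[0,0,0]]
    - [[0,0,-0.02],[0,0,0]]
    - [[0,0,-0.015],[0,0,0]]
    - [[0,0,0],[0,0,0]]
    - [[0,0,0],[0,0,0]]
    - [[0,0,0],[0,0,0]]
    - [[0,0,0],[0,0,0]]

```text
time: 8.95
tool_pos: [585.5, -197.1, 226.5]
tcp_rot: [-3.141, -0.0, 1.451]
contact_force: [0.3, -0.7, -0.1]
grip_width: 0.3
finger_force: 0.0
```

Run:
```python
from h import *
b=bot.capture("scene")[170:350,230:430,::-1]
cv2.imwrite("pics/up2.png",cv2.resize(b,None,fx=3,fy=3,interpolation=cv2.INTER_CUBIC))
```

```text
(no output)
```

View pics/up2.png

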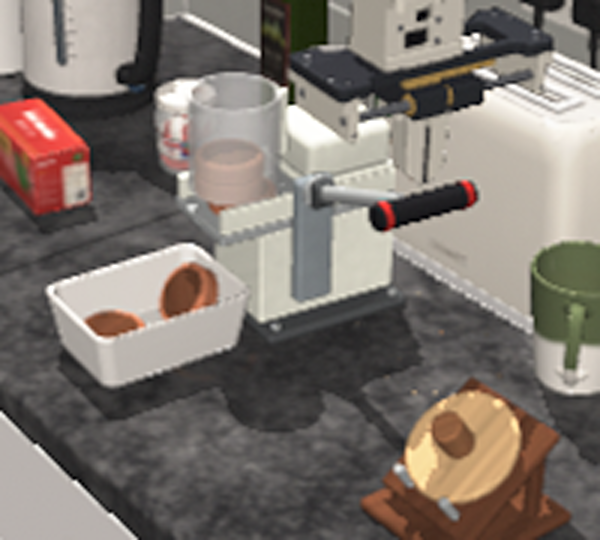

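>>> servo_tool:
  deltas:
    - [[0.001,0.001,0.02],[0,0,0]]
    - [[0,0,0.02],[0,0,0]]
    - [[0,0,0.02],[0,0,0]]
    - [[0,0,0.02],[0,0,0]]
    - [[0,0,0.02],[0,0,0]]
    - [[0,0,0.02],[0,0,0]]
    - [[0,0,0.01],[0,0,0]]
    - [[0,0,0.005],[0,0,0]]
    - [[0,0,0],[0,0,0]]

```text
time: 10.12
tool_pos: [589.0, -193.8, 94.5]
tcp_rot: [3.137, -0.003, 1.452]
contact_force: [0.9, 10.5, 14.4]
grip_width: 0.6
finger_force: 7.5
```

>>> servo_tool:
  deltas:
    - [[0,0,0],[0,0,0]]
    - [[0,0,-0.02],[0,0,0]]
    - [[0,0,-0.02],[0,0,0]]
    - [[0,0,-0.02],[0,0,0]]
    - [[0,0,-0.02],[0,0,0]]
    - [[0,0,-0.02],[0,0,0]]
    - [[0,0,-0.02],[0,0,0]]
    - [[0,0,-0.02],[0,0,0]]
    - [[0,0,0],[0,0,0]]
    - [[0,0,0],[0,0,0]]
    - [[0,0,0],[0,0,0]]
    - [[0,0,0],[0,0,0]]

```text
time: 11.62
tool_pos: [586.6, -196.2, 231.4]
tcp_rot: [-3.14, -0.0, 1.451]
contact_force: [0.3, 0.2, -0.4]
grip_width: 0.4
finger_force: 0.0
```

Run:
```python
from plan import *
plan([470,-315,231],[3.1416,0,0],9)
plan([476,-315,155],[3.1416,-.611,0],5,([470,-315,231],[3.1416,0,0]))
im=cv2.cvtColor(bot.capture("scene"),cv2.COLOR_RGB2HSV)
m=cv2.inRange(im,(3,110,60),(16,230,255))[170:350,230:400]
n,l,s,c=cv2.connectedComponentsWithStats(m)
for i in range(1,n):
    if s[i,4]>25: print(s[i]+[230,170,0,0,0],(c[i]+[230,170]).round())
```

```text
[[[-0.0147, -0.0113, 0.0001], [-0.01, 0.0, 9.24]], [[-0.0163, -0.0088, 0.0001], [-0.01, 0.0, 9.24]], [[-0.0175, -0.0061, 0.0001], [-0.01, 0.0, 9.24]], [[-0.0182, -0.0032, 0.0001], [-0.01, 0.0, 9.24]], [[-0.0185, -0.0002, 0.0001], [-0.01, 0.0, 9.24]], [[-0.0183, 0.0028, 0.0], [-0.01, 0.0, 9.24]], [[-0.0176, 0.0057, 0.0], [-0.01, 0.0, 9.24]], [[-0.0165, 0.0084, 0.0], [-0.01, 0.0, 9.24]], [[-0.0149, 0.011, 0.0], [-0.01, 0.0, 9.24]]]
[[[0.0012, 0.0, 0.0152], [0.0, 7.0, -0.0]], [[-0.0007, 0.0, 0.0152], [0.0, 7.0, -0.0]], [[-0.0025, 0.0, 0.015], [-0.0, 7.0, -0.0]], [[-0.0043, 0.0, 0.0146], [0.0, 7.0, -0.0]], [[-0.0061, 0.0, 0.014], [-0.0, 7.0, -0.0]]]
[242 203  16  15  55] [249. 210.]
[230 208  14  28 132] [235. 220.]
[258 258  44  24 501] [283. 269.]
[372 296  28  34 434] [386. 313.]
[350 327  50  23 768] [377. 340.]
```

>>> servo_tool:
  deltas:
    - [[-0.0147,-0.0113,0],[0,0,9.24]]
    - [[-0.0163,-0.0088,0],[0,0,9.24]]
    - [[-0.0175,-0.0061,0],[0,0,9.24]]
    - [[-0.0182,-0.0032,0],[0,0,9.24]]
    - [[-0.0185,-0.0002,0],[0,0,9.24]]
    - [[-0.0183,0.0028,0],[0,0,9.24]]
    - [[-0.0176,0.0057,0],[0,0,9.24]]
    - [[-0.0165,0.0084,0],[0,0,9.24]]
    - [[-0.0149,0.011,0],[0,0,9.24]]
    - [[0.0012,0,0.0152],[0,7,0]]
    - [[-0.0007,0,0.0152],[0,7,0]]
    - [[-0.0025,0,0.015],[0,7,0]]
    - [[-0.0043,0,0.0146],[0,7,0]]
    - [[-0.0061,0,0.014],[0,7,0]]
    - [[0,0,0],[0,0,0]]
    - [[0,0,0],[0,0,0]]
  fingers: 1

```text
time: 13.68
tool_pos: [477.0, -315.1, 158.7]
tcp_rot: [-3.14, -0.597, 0.001]
contact_force: [-0.0, -0.3, -0.6]
grip_width: 91.8
finger_force: 0.0
```

Run:
```python
from plan import *
print(bot.get_obs()['joint_positions'])
plan([533,-315,73],[3.1416,-.611,0],5)
```

```text
[-0.99106528  0.33481723  1.93235243  0.82160936  0.69980924 -0.02095218]
[[[-0.0004, 0.0, 0.0205], [-0.03, 0.16, 0.01]], [[-0.0004, 0.0, 0.0205], [-0.03, 0.16, 0.01]], [[-0.0005, 0.0, 0.0205], [-0.03, 0.16, 0.01]], [[-0.0005, 0.0, 0.0205], [-0.03, 0.16, 0.01]], [[-0.0006, -0.0, 0.0205], [-0.03, 0.16, 0.01]]]
```

>>> servo_tool:
  deltas:
    - [[-0.0005,0,0.02],[0,0.2,0]]
    - [[-0.0005,0,0.02],[0,0.2,0]]
    - [[-0.0005,0,0.02],[0,0.2,0]]
    - [[-0.0005,0,0.02],[0,0.2,0]]
    - [[0,0,0],[0,0,0]]
    - [[0,0,0],[0,0,0]]

```text
time: 14.42
tool_pos: [521.0, -314.3, 92.0]
tcp_rot: [-3.14, -0.613, 0.003]
contact_force: [-1.1, -0.8, -0.0]
grip_width: 91.6
finger_force: 0.0
```

Run:
```python
from plan import *
plan([533,-315,73],[3.1416,-.611,0],2)
```

```text
[[[-0.0006, 0.0004, 0.0112], [-0.09, -0.05, 0.07]], [[-0.0006, 0.0004, 0.0112], [-0.09, -0.05, 0.07]]]
```

>>> servo_tool:
  deltas:
    - [[-0.0006,0.0004,0.01],[0,0,0]]
    - [[-0.0006,0.0004,0.01],[0,0,0]]
    - [[0,0,0],[0,0,0]]

```text
time: 14.8
tool_pos: [530.9, -314.6, 73.0]
tcp_rot: [-3.138, -0.611, 0.001]
contact_force: [-1.4, -0.6, 0.1]
grip_width: 92.0
finger_force: 0.0
```

>>> servo_tool:
  deltas:
    - [[0,0,0],[0,0,0]]
    - [[0,0,0],[0,0,0]]
    - [[0,0,0],[0,0,0]]
    - [[0,0,0],[0,0,0]]
    - [[0,0,0],[0,0,0]]
  fingers: 0

```text
time: 15.42
tool_pos: [530.8, -315.0, 74.0]
tcp_rot: [-3.139, -0.612, 0.001]
contact_force: [-0.3, -0.2, 0.1]
grip_width: 46.1
finger_force: 0.0
```

>>> servo_tool:
  deltas:
    - [[0,0,0],[0,0,0]]
    - [[0,0,0],[0,0,0]]
    - [[0,0,0],[0,0,0]]
    - [[0,0,0],[0,0,0]]
    - [[0,0,0],[0,0,0]]

```text
time: 16.05
tool_pos: [530.9, -314.8, 73.9]
tcp_rot: [-3.139, -0.612, 0.001]
contact_force: [-1.8, 1.6, 0.5]
grip_width: 24.7
finger_force: 30.0
```

>>> servo_tool:
  deltas:
    - [[0,0,-0.008],[0,0,0]]
    - [[0,0,-0.012],[0,0,0]]
    - [[0,0,-0.015],[0,0,0]]
    - [[0,0,-0.015],[0,0,0]]
    - [[0,0,-0.015],[0,0,0]]
    - [[0,0,-0.015],[0,0,0]]
    - [[0,0,0],[0,0,0]]

```text
time: 16.92
tool_pos: [484.6, -315.8, 140.7]
tcp_rot: [-3.141, -0.613, 0.002]
contact_force: [0.1, 0.4, -1.6]
grip_width: 24.9
finger_force: 30.0
```

Run:
```python
from plan import *
o=bot.get_obs()
plan([500,-290,310],[3.1416,0,0],10)
plan([577,21,300],[3.1416,0,0],11,([500,-290,310],[3.1416,0,0]))
```

```text
[[[0.011, -0.0026, -0.013], [-0.01, -3.51, 0.01]], [[0.0102, -0.0026, -0.0136], [-0.01, -3.51, 0.01]], [[0.0093, -0.0026, -0.0142], [-0.01, -3.51, 0.01]], [[0.0084, -0.0026, -0.0148], [-0.01, -3.51, 0.01]], [[0.0075, -0.0026, -0.0152], [-0.01, -3.51, 0.01]], [[0.0066, -0.0026, -0.0157], [-0.01, -3.51, 0.01]], [[0.0056, -0.0026, -0.0161], [-0.01, -3.51, 0.01]], [[0.0046, -0.0026, -0.0164], [-0.01, -3.51, 0.01]], [[0.0036, -0.0026, -0.0166], [-0.01, -3.51, 0.01]], [[0.0026, -0.0026, -0.0168], [-0.01, -3.51, 0.01]]]
[[[0.007, -0.0283, 0.0009], [0.0, 0.0, 0.0]], [[0.007, -0.0283, 0.0009], [0.0, 0.0, 0.0]], [[0.007, -0.0283, 0.0009], [0.0, 0.0, 0.0]], [[0.007, -0.0283, 0.0009], [0.0, 0.0, 0.0]], [[0.007, -0.0283, 0.0009], [0.0, 0.0, 0.0]], [[0.007, -0.0283, 0.0009], [0.0, 0.0, 0.0]], [[0.007, -0.0283, 0.0009], [0.0, 0.0, 0.0]], [[0.007, -0.0283, 0.0009], [0.0, 0.0, 0.0]], [[0.007, -0.0283, 0.0009], [0.0, 0.0, 0.0]], [[0.007, -0.0283, 0.0009], [0.0, 0.0, 0.0]], [[0.007, -0.0283, 0.0009], [0.0, 0.0, 0.0]]]
```

>>> servo_tool:
  deltas:
    - [[0.011,-0.0026,-0.013],[0,-3.51,0]]
    - [[0.0102,-0.0026,-0.0136],[0,-3.51,0]]
    - [[0.0093,-0.0026,-0.0142],[0,-3.51,0]]
    - [[0.0084,-0.0026,-0.0148],[0,-3.51,0]]
    - [[0.0075,-0.0026,-0.0152],[0,-3.51,0]]
    - [[0.0066,-0.0026,-0.0157],[0,-3.51,0]]
    - [[0.0056,-0.0026,-0.0161],[0,-3.51,0]]
    - [[0.0046,-0.0026,-0.0164],[0,-3.51,0]]
    - [[0.0036,-0.0026,-0.0166],[0,-3.51,0]]
    - [[0.0026,-0.0026,-0.0168],[0,-3.51,0]]
    - [[0,0,0],[0,0,0]]

```text
time: 18.3
tool_pos: [501.6, -289.3, 308.9]
tcp_rot: [-3.14, -0.001, 0.005]
contact_force: [1.5, -0.0, -0.8]
grip_width: 25.0
finger_force: 30.0
```

>>> servo_tool:
  deltas:
    - [[0.004,-0.015,0],[0,0,0]]
    - [[0.007,-0.0283,0.001],[0,0,0]]
    - [[0.007,-0.0283,0.001],[0,0,0]]
    - [[0.007,-0.0283,0.001],[0,0,0]]
    - [[0.007,-0.0283,0.001],[0,0,0]]
    - [[0.007,-0.0283,0.001],[0,0,0]]
    - [[0.007,-0.0283,0.001],[0,0,0]]
    - [[0.007,-0.0283,0.001],[0,0,0]]
    - [[0.007,-0.0283,0.001],[0,0,0]]
    - [[0.007,-0.0283,0.001],[0,0,0]]
    - [[0.007,-0.0283,0.001],[0,0,0]]
    - [[0.003,-0.0133,0],[0,0,0]]
    - [[0,0,0],[0,0,0]]
    - [[0,0,0],[0,0,0]]

```text
time: 20.05
tool_pos: [576.1, 21.2, 299.3]
tcp_rot: [-3.14, 0.001, 0.002]
contact_force: [-0.3, -0.0, -0.7]
grip_width: 25.3
finger_force: 30.0
```

Run:
```python
from h import *
o=bot.get_obs();print(o['tool_pos'],o['tcp_rot'],o['joint_positions'])
a=bot.capture("top")[150:345,210:340,::-1]; b=bot.capture("scene")[120:300,250:370,::-1]
r=lambda i:cv2.resize(i,(int(i.shape[1]*590/i.shape[0]),590),interpolation=cv2.INTER_CUBIC)
i=np.hstack([r(a),r(b)]);cv2.imwrite("pics/hold.png",i[:,:800]); print(i.shape)
```

```text
[576.10623593  21.2289264  299.30937706] [-3.13964295e+00  8.32139289e-04  2.20317682e-03] [-0.09711729  0.39779436  1.24100094  0.00186176  1.50381883  1.47135112]
(590, 786, 3)
```

Run:
```python
from h import *
from scipy.optimize import least_squares
im=bot.capture("scene"); h=cv2.cvtColor(im,cv2.COLOR_RGB2HSV)
m=cv2.inRange(h,(12,60,90),(28,200,255)); m[:100]=0;m[290:]=0;m[:,:260]=0;m[:,380:]=0
n,l,s,c=cv2.connectedComponentsWithStats(m); i=1+s[1:,4].argmax(); print(s[i])
a=np.linspace(0,2*np.pi,180);C=np.c_[45*np.cos(a),45*np.sin(a),0*a]
def f(p):
    q=proj("scene",np.r_[C,C+[0,0,8]]+p); return np.array([q[:,0].min(),q[:,0].max()+0,q[:,1].max()])
print(f(np.array([577.3,21.2,286])), s[i][0]-.5, s[i][0]+s[i][2]-.5, s[i][1]+s[i][3]-.5)
```

```text
[291 160  36  23 448]
[289.96527093 326.53319911 183.58762942] 290.5 326.5 182.5
```

View pics/hold.png

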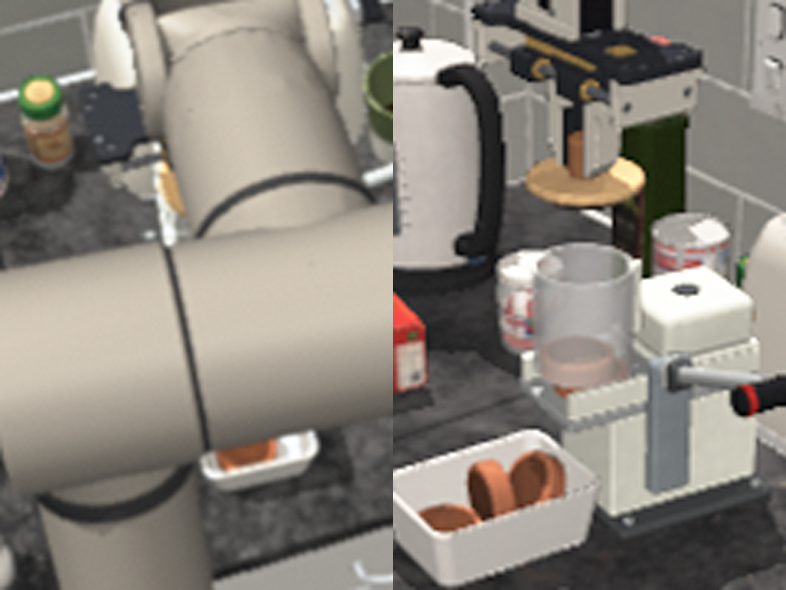

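>>> servo_tool:
  deltas:
    - [[0.0005,0,0.01],[0,0,0]]
    - [[0,0,0.015],[0,0,0]]
    - [[0,0,0.015],[0,0,0]]
    - [[0,0,0.01],[0,0,0]]
    - [[0,0,0.004],[0,0,0]]
    - [[0,0,0.004],[0,0,0]]
    - [[0,0,0.003],[0,0,0]]
    - [[0,0,0],[0,0,0]]

```text
time: 21.2
tool_pos: [576.8, 22.2, 238.4]
tcp_rot: [-3.139, 0.001, 0.003]
contact_force: [0.9, 0.2, -0.5]
grip_width: 24.8
finger_force: 30.0
```

>>> servo_tool:
  deltas:
    - [[0,0.001,0.002],[0,0,0]]
    - [[0,0,0.0015],[0,0,0]]
    - [[0,0,0],[0,0,0]]

```text
time: 21.58
tool_pos: [576.8, 21.1, 234.8]
tcp_rot: [-3.139, 0.001, 0.003]
contact_force: [0.2, 0.3, -1.2]
grip_width: 24.9
finger_force: 30.0
```

>>> servo_tool:
  deltas:
    - [[0,0,0.001],[0,0,0]]
    - [[0,0,0],[0,0,0]]

```text
time: 21.82
tool_pos: [576.8, 21.2, 233.8]
tcp_rot: [-3.139, 0.001, 0.003]
contact_force: [0.2, 0.7, -0.8]
grip_width: 25.0
finger_force: 30.0
```

>>> servo_tool:
  deltas:
    - [[0,0,0.001],[0,0,0]]
    - [[0,0,0],[0,0,0]]

```text
time: 22.08
tool_pos: [576.8, 21.2, 232.8]
tcp_rot: [-3.139, 0.001, 0.003]
contact_force: [-0.4, -0.3, -0.8]
grip_width: 24.8
finger_force: 30.0
```

>>> servo_tool:
  deltas:
    - [[0,0,0.001],[0,0,0]]
    - [[0,0,0],[0,0,0]]

```text
time: 22.32
tool_pos: [576.9, 21.1, 232.6]
tcp_rot: [-3.139, -0.0, 0.003]
contact_force: [-1.3, 0.2, 4.2]
grip_width: 25.1
finger_force: 30.0
```

>>> servo_tool:
  deltas:
    - [[0,0,-0.0003],[0,0,0]]
    - [[0,0,0],[0,0,0]]
    - [[0,0,0],[0,0,0]]
    - [[0,0,0],[0,0,0]]
    - [[0,0,0],[0,0,0]]
    - [[0,0,0],[0,0,0]]
    - [[0,0,0],[0,0,0]]
    - [[0,0,0],[0,0,0]]
  fingers: 0.8

```text
time: 23.32
tool_pos: [576.8, 21.2, 232.2]
tcp_rot: [-3.139, 0.001, 0.003]
contact_force: [-0.7, 0.4, -0.7]
grip_width: 73.4
finger_force: 0.0
```

>>> servo_tool:
  deltas:
    - [[0,0,-0.005],[0,0,0]]
    - [[0,0,-0.015],[0,0,0]]
    - [[0,0,-0.03],[0,0,0]]
    - [[0,0,-0.03],[0,0,0]]
    - [[0,0,-0.03],[0,0,0]]
    - [[-0.03,0,-0.01],[0,0,0]]
    - [[-0.05,0,0],[0,0,0]]
    - [[-0.05,0,0],[0,0,0]]
    - [[-0.03,0,0],[0,0,0]]
    - [[0,0,0],[0,0,0]]
    - [[0,0,0],[0,0,0]]

```text
time: 24.7
tool_pos: [417.6, 20.3, 353.2]
tcp_rot: [-3.14, -0.001, 0.003]
contact_force: [-0.6, 0.3, 0.7]
grip_width: 73.5
finger_force: 0.0
```

Run:
```python
from h import *
im=bot.capture("scene"); h=cv2.cvtColor(im,cv2.COLOR_RGB2HSV)
m=cv2.inRange(h,(12,60,90),(28,200,255)); m[:100]=0;m[290:]=0;m[:,:260]=0;m[:,380:]=0
n,l,s,c=cv2.connectedComponentsWithStats(m); i=1+s[1:,4].argmax(); s=s[i]
a=np.linspace(0,2*np.pi,180);C=np.c_[45*np.cos(a),45*np.sin(a),0*a]
q=proj("scene",np.r_[C,C+[0,0,8]]+[577,20.9,220])
print(q.min(0),q.max(0),"seen",s[0]-.5,s[1]-.5,s[0]+s[2]-.5,s[1]+s[3]-.5)
m=cv2.inRange(h,(3,110,60),(16,230,255))[170:350,230:330]
n,l,s,c=cv2.connectedComponentsWithStats(m); print(s[s[:,4]>25]+[230,170,0,0,0])
print(bot.get_obs()['contact_force'])
```

```text
[290.38381322 190.7855368 ] [326.16726536 208.53412032] seen 290.5 185.5 326.5 207.5
[[  230   170   100   180 17076]
 [  304   185    11    18   153]
 [  292   201    32     6    36]
 [  242   203    16    15    53]
 [  230   209    14    27   132]
 [  258   258    44    24   498]]
[ 0.21033598  0.21324369 -0.1395749 ]
```

```bash
python3 -c "
from plant import bot
print(bot.close_job())"
```

```text
the job is handed in; nothing more can be done
None
```

I pumped the lever through three full strokes, which put three discs in the dish and left two in the hopper. The lid is released on the hopper rim, within about a pixel of its fitted position in the last camera image. I handed the job in at about 25 s, but `close_job()` returned no verdict.

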